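Set the long whetstone in the stone holder

ROBOT

A 6-joint arm with a two-finger parallel gripper is mounted at the origin on the work surface. World frame = base frame: x ahead of the robot, y to its left, z up, the work surface at z = 0. Lengths are in mm, angles in degrees, forces in N, time in s.
With the tool pointing down it reaches from about 375 to 900 mm from the base axis. Payload 3.1 kg.
Tool frame: the origin (TCP) lies at the very end of the fingers, on their centre line; the grasp point (between the pads) lies 19 mm behind it (r.pinch_z is the distance from the TCP to the grasp point, in mm); z points along the fingers, y is the line along which they close (so a half turn about z gives the same grasp; the last joint's range is limited). The gripper opens to 87 mm and grips with 3 to 60 N. Pads are 19 mm wide; open, the fingers measure 117 mm over their backs; the gripper's body (75 mm by 190 mm) begins 51 mm behind the grasp point.
Start: joints at [53.371, 30.224, 82.088, -0, 67.689, -10.227], TCP at [277.873, 559.806, 222.548] pointing down, gripper open.
Joint ranges: [-176.69, 176.69], [-43.24, 126.21], [12.49, 139.97], [-82, 262], [0, 151.66], [-163.58, 163.58]. Speed limits (degrees/s): [159.86, 159.86, 180, 180, 180, 180].

INTERFACE

Orientations are given as [roll, pitch, yaw] about the fixed x, y, z axes, in that order (R = Rz(yaw) Ry(pitch) Rx(roll)).
In Python, from bench import r gives the robot as it stands. The module is installed in compiled form; this text tells all that it offers.
- The arm moves only by the tool jog_arm, never from a script. Its argument "moves" is a list of rows, each a list of 2 entries, a list of its own where there are three numbers: the shift along the tool's x, y, z in m, then the turn about the tool's z in degrees. A call has 1 to 10 rows; each row shifts and turns the commanded pose from where the row before left it, along the tool's axes as they then stand; what a row does not reach is not made up. A row lasts 1/10 s, in which the tool goes at most 50 mm and 8.59 degrees, less where a joint would pass 70% of its speed; a pose out of reach is approached as far as the arm can. A call with a gripper value outside its range is refused whole. "hand" is the closure, from -1 (fully open) to 1 (shut), set as the call begins (left out, the last holds). The fingers move at their own pace and stop on an object; "grip_force" is the grip in N (left out, the last holds). Time passes only in rows, so rows that do not move let the fingers close. It gives the time, the measured TCP pose, the force, the opening and the grip force at its end, in the units of the state.
- r.sense(): the state, without advancing time (a new reading comes with each control period).
- r.capture(name): name is "side" or "top" or "wrist"; returns a dict with "pixels" (384x512x3 uint8, red, green, blue), "fx", "fy", "cx", "cy" (pixels), "origin" and "rotation" of the camera in the world; the wrist camera has in their place "tool_from_camera" (4x4, takes a point from camera to tool coordinates, whose origin is the TCP and whose axes are the flange's). Camera axes: x right, y up, looking along -z (the intrinsics and any distortion apply to the point x, -y, -z); pixel columns grow to the right and rows downward; lengths in mm; the calibration is good to about 2 mm. A picture is of the moment at which its call begins: read the wrist's pose just before it. There is no depth.
- r.close_job(): hands the job in; it is judged then, once.
The state is a dict: "clock": time; "joint_positions": joint angles; "joint_vel": joint speeds; "effort": joint torques, N m; "tool_pos": TCP position; "eef_rot": TCP orientation; "wrist_force": force on the tool from outside, world axes, zero at the start; "ft_torque": the same for the moment, N m; "opening": opening from 0.0 (shut) to 1.0 (fully open); "gripper_force": force on a finger pad.
Only numpy, scipy, OpenCV 4.12 (cv2) and the standard library are available. Lean on these libraries where they do the work, as an engineer would, in place of code of your own. Each camera call takes 0.05 s, during which the arm holds its last target. There are 200 camera calls.

TASK

Set up for sharpening: take the longest of the three whetstones out of the sloping draining rack and lay it gently, flat and straight, on the rubber bed of the stone holder, without dropping it. Then slide the holder's movable jaw up until the stone is held between the two jaws with no play. Leave the other two stones, the bowl, the brush and the tin where they are.

Things in the scene. Friction and masses are not known exactly. Their poses are not given: they have to be found in the camera images.
- rack: Fixed slatted draining rack of pale wood, 294 mm wide (y), 190 deep (x), 140 high at the back. Origin: on the table under the middle of its sloping floor's low front edge; x points to its high back, z up. The floor rises to the back at 30 degrees (0.524 rad) in three bays centred at y = -90, 0, +90. A stone lies lengthwise up the slope in each bay, lower end at the lip; which is where varies.
- rack_floor (a point): Middle of the low edge of the rack's sloping floor, 30 mm above the table; axes as the rack's. A lip there rises 20 mm square to the floor; the floor is 200 mm long up the slope. Two fences (8 mm wide, at y = -46 and +46) and side rails (inner faces at y = -135 and +135) stand 8 mm above the floor.
- long_stone: The longest whetstone: a plain grey-brown block 180 x 50 x 30 mm, about 0.5 kg, the same either way round. Origin: middle of the bottom edge of its end that starts at the lip. x runs along its length (up the slope at first), y across its 50 width, z square to its top face (so tilted 30 degrees from vertical in the rack).
- long_stone_mid (a point): Centre of the long stone's solid (90 from either end, 25 from either side, 15 under its top); axes as the stone's.
- grooved_stone: Flattening stone, 140 x 50 x 30 mm, same stuff, with six crosswise grooves in its top; origin and axes as for the long stone. To be left in its bay.
- short_stone: Short stone, 105 x 50 x 30 mm overall, bonded to a 10 thick dark wooden board; origin and axes as for the long stone. To be left in its bay.
- holder: Fixed steel stone holder, 306 mm long (x), 64 wide (y). Origin: centre of its footprint on the table; x points from the sliding jaw to the fixed jaw, z up. Rubber bed 46 wide, its top 40 above the table, from x = -25 to 125. Two rods (tops 23 above the table) and a cross bar at x = -157 to -139 (28 high) carry the sliding jaw. In place, the long stone overhangs the bed by 30.
- stop_face (a point): Point on the fixed jaw: its inner face, mid-width, at bed height (40 mm above the table); axes as the holder's. The fixed jaw is a block 24 mm thick, 64 wide, rising 22 above the bed.
- jaw_face (a point): Point on the sliding jaw: its inner (stone-side) face, mid-width, at bed height; axes as the holder's. The jaw is 22 mm thick (its back at x = -22 in this frame, clear to push on), 64 wide, rising 22 above the bed. The jaws clasp the long stone when this face is 180 mm from stop_face.
- jaw (a joint): Travel of the sliding jaw along the holder's +x (m), 0 to 0.070, 0 = fully open (faces 225 mm apart); 0.045 when it clasps the long stone. Stays where it is left; takes about 3 N to slide, 5 to 8 N when it pushes the stone along too.
- bowl: Loose white bowl, rim 84 mm across, 50 high, beyond the holder's fixed jaw; origin under its centre. To be left alone.
- brush: Loose flat brush with a wooden handle, 170 mm long, lying behind the high back of the rack. To be left alone.
- tin: Loose tin, 64 mm across, 75 high, on the bench near the robot; origin under its centre. To be left alone.

How it is judged:
By the outcome, as a careful person would: the job done as asked, in the order asked, and still so for the second after the job is handed in, with the robot touching nothing.
It also fails if it takes over 54 s, if anything falls off the work surface, if the arm or the gripper's body presses on something with over 40 N, if the wrist force passes 120 N, or if a joint passes its speed limit or range.

## Working session

There is one attempt and no reset: what is moved stays moved. The work goes in short steps, Python scripts to look and compute and a tool call to move; the robot and the scene stay as the last step left them, time stands still between calls to the robot, and variables do not carry over. Pictures are saved under pics/ and viewed, at most 10 in all, crops included, and the job is handed in when it is done.

Besides the shell and the picture viewer there is one more tool, called after ">>>" in YAML: its name, and indented under it one key for each argument. jog_arm: Moves the arm, as the interface text tells. Its arguments: {"type":"object","properties":{"moves":{"type":"array","items":{"type":"array"}},"hand":{"type":"number"},"grip_force":{"type":"number"}},"required":["moves"]}

```bash
mkdir -p pics; python3 - <<'E'
from bench import r
import cv2,pickle
s=r.sense();print(s)
for n in("side","top"):
    c=r.capture(n);cv2.imwrite(f"pics/{n}0.png",cv2.resize(c["pixels"][:,:,::-1],(800,600),interpolation=cv2.INTER_CUBIC))
    pickle.dump(c,open(n+".pkl","wb"))
    print({k:v for k,v in c.items() if k!="pixels"})
E
```

```text
{'clock': 0.0, 'joint_positions': array([ 5.33743423e+01,  3.02791756e+01,  8.21549768e+01, -1.23730955e-03,
        6.76874569e+01, -1.02269817e+01]), 'joint_vel': array([ 0.04837328,  0.11993658, -0.01859801, -0.05457086, -0.02899303,
        0.182608  ]), 'effort': array([-1.63237291e-04, -4.40046072e+01, -1.76591295e+01,  6.31880388e-02,
        5.83111192e-02, -1.55341304e-04]), 'tool_pos': array([277.42861778, 559.25764514, 221.5771913 ]), 'eef_rot': array([-1.79880120e+02, -2.04659885e-02,  1.53601774e+02]), 'wrist_force': array([ 0.07724285, -0.06582222, -0.3936905 ]), 'ft_torque': array([-0.02030397,  0.03416714, -0.01322439]), 'gripper_force': 0.0, 'opening': 1.0006933860128429}
{'fx': 485.0637264817678, 'fy': 485.0637264817678, 'cx': 253.01468434016675, 'cy': 199.84322932608458, 'origin': array([ 327.92251019, -700.37459464,  709.85917062]), 'rotation': array([ 50.17105854,  -1.12649311, -18.87825629])}
{'fx': 351.15184430000306, 'fy': 351.15184430000306, 'cx': 262.5883038987107, 'cy': 188.06886046361615, 'origin': array([449.78721485, -20.33470063, 866.56407561]), 'rotation': array([  9.78832743,   1.36975841, -89.99313786])}
```

View pics/top0.png

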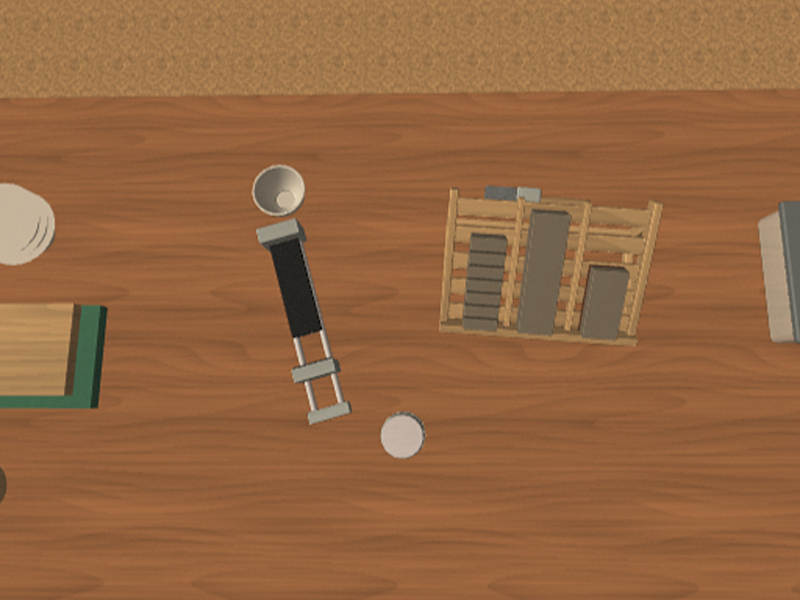

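View pics/side0.png

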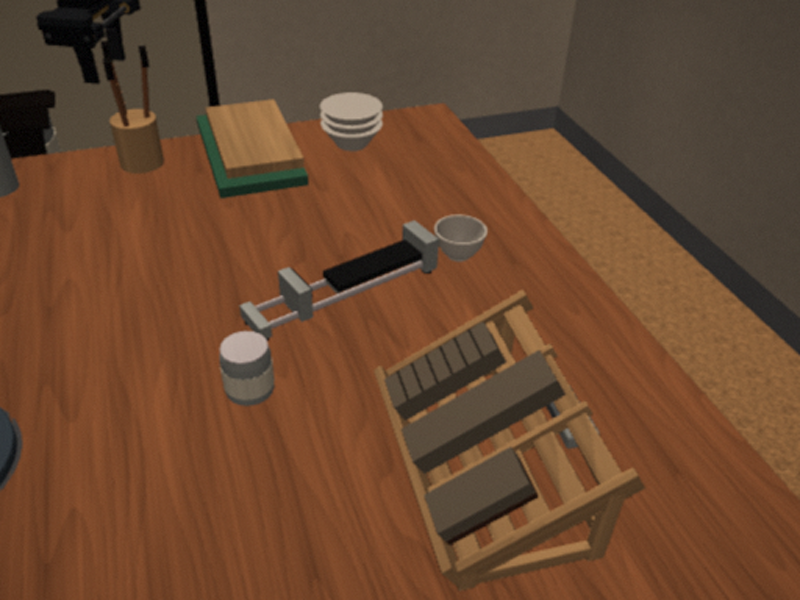

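The long stone is in the middle bay (top view about (543,272)), and the holder's fixed jaw is at its far end near (280,233). Next I'll enlarge both areas for measuring.

```bash
python3 - <<'E'
import cv2,pickle
c=pickle.load(open("top.pkl","rb"))["pixels"][:,:,::-1]
def crop(u,v,w,h,k,n,c=c): cv2.imwrite(n,cv2.resize(c[v:v+h,u:u+w],None,fx=k,fy=k,interpolation=cv2.INTER_CUBIC))
crop(275,115,155,110,5,"pics/t_rack.png")
crop(150,135,100,140,4,"pics/t_hold.png")
s=pickle.load(open("side.pkl","rb"))["pixels"][:,:,::-1]
crop(150,135,135,85,5,"pics/s_hold.png",s)
E
```

```text
(no output)
```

View pics/t_rack.png

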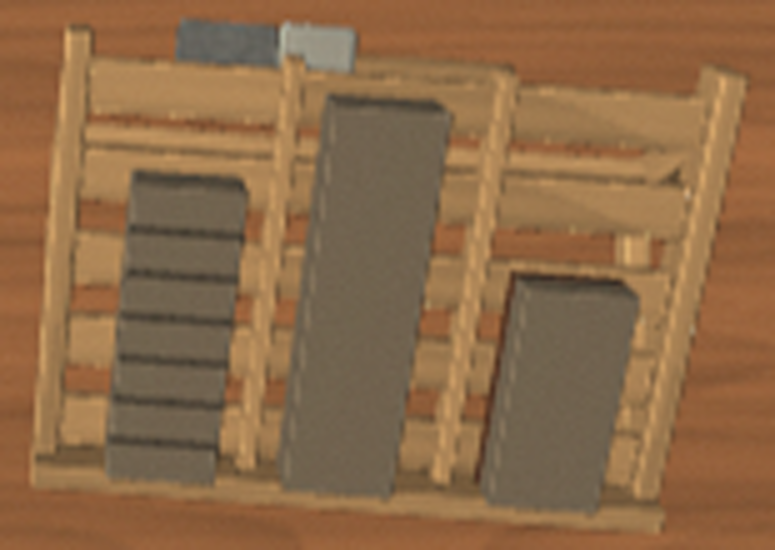

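View pics/t_hold.png

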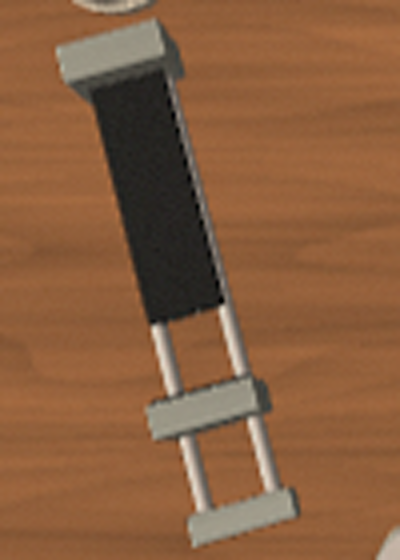

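View pics/s_hold.png

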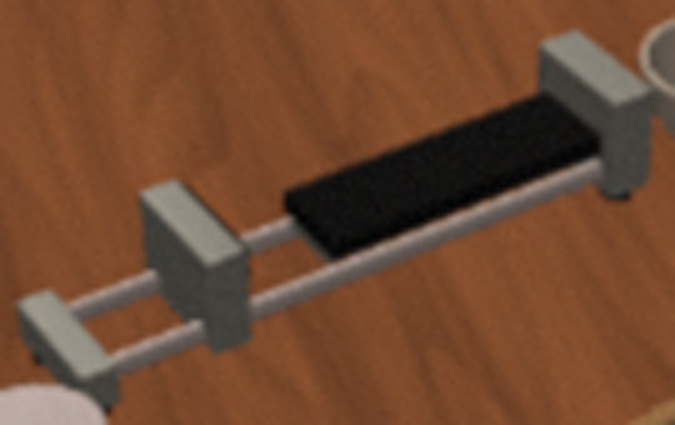

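The top crop shows the long stone's top face at about (328,107), (450,115), (393,497) and (290,488). The holder crops show the jaw tops clearly, so I'll fit both poses from these corners.

```bash
cat > h.py <<'E'
import numpy as np,pickle
from scipy.spatial.transform import Rotation as R
from scipy.optimize import least_squares
C={n:pickle.load(open(n+".pkl","rb")) for n in("side","top")}
def proj(c,P,o=None,M=None):
    o=c["origin"] if o is None else o
    M=R.from_euler("xyz",c["rotation"],degrees=True).as_matrix() if M is None else M
    q=(np.asarray(P,float)-o)@M
    return np.c_[c["cx"]+c["fx"]*q[:,0]/-q[:,2], c["cy"]-c["fy"]*q[:,1]/-q[:,2]]
def pix(p,k,off): return (np.asarray(p,float)+.5)/k-.5+np.array(off)
def rz(a): return R.from_euler("z",a,degrees=True).as_matrix()
E
python3 - <<'E'
from h import *
H=[(149,32,62),(149,-32,62),(125,-32,62),(125,32,62),(-100,32,62),(-100,-32,62),(-122,-32,62),(-122,32,62)]
t=pix([(56,50),(157,20),(166,54),(64,86),(147,408),(254,378),(260,408),(155,438)],4,(150,135))
tb=pix([(151,325),(225,305)],4,(150,135)); Bd=[(-25,23,40),(-25,-23,40)]
s=pix([(577,30),(650,92),(615,104),(540,43),(178,180),(247,250),(207,265),(140,193)],5,(150,135))
def fit(obs,x0,z=0,T=np.eye(3)):
    def f(p):
        return np.concatenate([(proj(C[n],(np.array(P)@T.T)@rz(p[2]).T+[p[0],p[1],z])-q).ravel() for n,P,q in obs])
    o=least_squares(f,x0,loss="soft_l1"); print(o.x.round(2)); print(f(o.x).reshape(-1,2).round(1).tolist()); return o.x
for ob in([("top",H,t),("top",Bd,tb)],[("side",H,s)],[("top",H,t),("top",Bd,tb),("side",H,s)]): fit(ob,[500,100,15])
S=[(180,25,30),(180,-25,30),(0,-25,30),(0,25,30)]
T=R.from_euler("y",-30,degrees=True).as_matrix()
ts=pix([(328,107),(450,115),(393,497),(290,488)],5,(275,115))
ss=pix([(543,353),(562,380),(421,450),(403,424)],1.5625,(0,0))
for ob in([("top",S,ts)],[("side",S,ss)],[("top",S,ts),("side",S,ss)]): fit(ob,[500,-150,-5],30,T)
E
```

```text
[558.4  166.97  15.23]
[[-0.5, -2.0], [0.2, -1.4], [0.2, -0.6], [-0.3, -1.6], [0.2, 10.4], [0.7, 10.4], [1.6, 12.3], [0.4, 12.4], [-2.0, -0.8], [-1.7, -0.9]]
[577.31 179.74  21.54]
[[0.5, -6.7], [3.5, -8.0], [3.1, -6.9], [0.6, -6.0], [-3.1, 0.6], [-0.2, 0.4], [-0.6, 1.4], [-3.8, 1.8]]
[564.25 167.75  15.45]
[[-0.9, -4.2], [-0.3, -3.7], [-0.2, -3.0], [-0.7, -3.9], [0.2, 7.8], [0.6, 7.7], [1.5, 9.6], [0.4, 9.7], [-2.2, -3.3], [-2.0, -3.4], [2.3, -1.0], [3.4, -1.0], [2.2, -0.2], [1.7, -0.7], [-8.9, 1.9], [-8.8, 2.9], [-9.9, 3.4], [-10.2, 2.5]]
[ 544.23 -186.29   -3.16]
[[0.4, -0.2], [-0.3, -0.7], [0.5, 0.2], [-0.8, 0.8]]
[ 551.28 -180.29   -6.99]
[[1.0, -2.8], [-0.4, 0.1], [-4.2, 4.6], [1.1, -0.3]]
[ 548.4  -185.02   -4.69]
[[1.6, -2.3], [0.8, -2.2], [-0.3, -1.3], [-1.6, -1.3], [-1.0, -2.8], [-1.4, -0.1], [-4.2, 7.3], [-0.0, 2.3]]
```

```bash
python3 - <<'E'
from h import *
import cv2
s=C["side"]["pixels"][:,:,::-1]
u,v,w,h=235,180,180,195
cv2.imwrite("pics/s_rack.png",cv2.resize(s[215:315,245:375],None,fx=6,fy=6,interpolation=cv2.INTER_CUBIC))
H=np.array([(149,32,62),(149,-32,62),(125,-32,62),(125,32,62),(-100,32,62),(-100,-32,62),(-122,-32,62),(-122,32,62)],float)
t=pix([(56,50),(157,20),(166,54),(64,86),(147,408),(254,378),(260,408),(155,438)],4,(150,135))
t=t[[0,1,2,3,7-3,5,6,7]]
tb=pix([(151,325),(225,305)],4,(150,135)); Bd=np.array([(-25,23,40),(-25,-23,40)],float)
s=pix([(577,30),(650,92),(615,104),(540,43),(178,180),(247,250),(207,265),(140,193)],5,(150,135))
K=np.zeros((8,3));K[4:,0]=1
# t order for jaw: (-100,+32),(-100,-32),(-122,-32),(-122,+32)
def fit(obs):
    def f(p):
        return np.concatenate([(proj(C[n],(P+(K*p[3] if len(P)==8 else 0))@rz(p[2]).T+[p[0],p[1],0])-q).ravel() for n,P,q in obs])
    o=least_squares(f,[500,100,15,0],loss="soft_l1"); print(o.x.round(2)); print(f(o.x).reshape(-1,2).round(1).tolist())
for ob in([("top",H,t),("top",Bd,tb)],[("side",H,s)],[("top",H,t),("top",Bd,tb),("side",H,s)]): fit(ob)
E
```

```text
[555.89 163.45  16.54  28.64]
[[-0.4, -0.3], [0.1, -0.3], [0.4, 0.5], [-0.0, 0.0], [-0.3, -0.7], [-0.1, -1.2], [0.9, 0.6], [0.1, 1.2], [-0.3, 0.4], [-0.1, -0.2]]
[558.21 164.76  16.08  28.44]
[[-0.1, -0.2], [1.2, -0.2], [0.1, 0.6], [-0.7, 0.2], [0.2, -0.7], [0.8, -0.1], [-0.2, 0.4], [-1.0, -0.1]]
[556.59 163.63  16.39  29.14]
[[-0.3, -0.7], [0.2, -0.6], [0.5, 0.2], [0.0, -0.3], [-0.5, -1.2], [-0.3, -1.7], [0.7, 0.1], [-0.2, 0.6], [-0.4, 0.1], [-0.2, -0.4], [-0.8, 0.0], [0.6, -0.0], [-0.5, 0.8], [-1.4, 0.4], [-0.2, -0.3], [0.6, 0.3], [-0.3, 0.9], [-1.3, 0.4]]
```

View pics/s_rack.png

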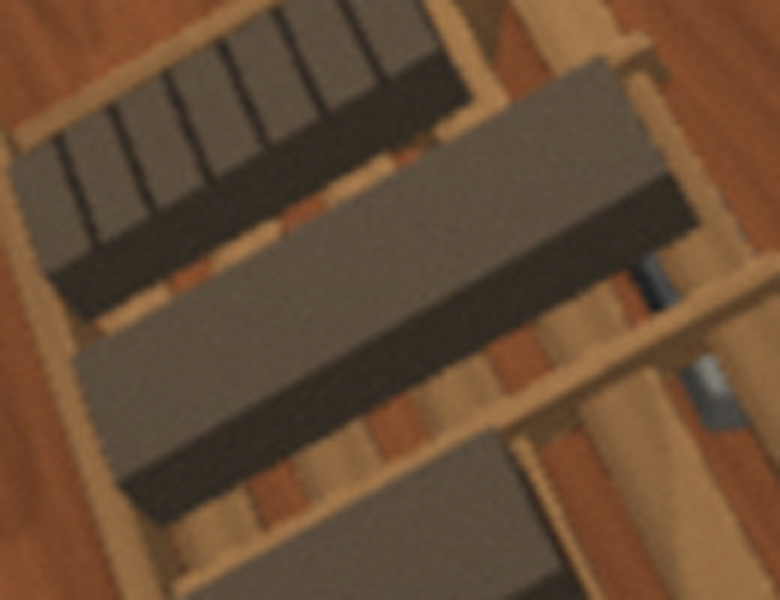

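The side crop shows the stone's top corners at (603,56), (666,172), (121,485) and (77,358). The jaw starts about 28 mm along its travel, so the opening is about 196 mm.

```bash
python3 - <<'E'
from h import *
S=np.array([(180,25,30),(180,-25,30),(0,-25,30),(0,25,30)],float)
T=R.from_euler("y",-30,degrees=True).as_matrix()
ts=pix([(328,107),(450,115),(393,497),(290,488)],5,(275,115))
ss=pix([(603,56),(666,172),(121,485),(77,358)],6,(245,215))
for ob in([("top",S,ts)],[("side",S,ss)],[("top",S,ts),("side",S,ss)]):
    def f(p): return np.concatenate([(proj(C[n],P@T.T@rz(p[2]).T+[p[0],p[1],30])-q).ravel() for n,P,q in ob])
    o=least_squares(f,[500,-150,-5],loss="soft_l1"); print(o.x.round(2),f(o.x).reshape(-1,2).round(1).tolist())
    m=np.array([[90,0,15]])@T.T@rz(o.x[2]).T+[o.x[0],o.x[1],30]; print("mid",m.round(1))
E
```

```text
[ 544.23 -186.29   -3.16] [[0.4, -0.2], [-0.3, -0.7], [0.5, 0.2], [-0.8, 0.8]]
mid [[ 614.6 -190.2   88. ]]
[ 546.31 -185.84   -4.42] [[0.2, -0.7], [1.5, 0.0], [-0.6, 0.4], [-0.7, -0.1]]
mid [[ 616.5 -191.3   88. ]]
[ 545.47 -186.     -3.89] [[1.1, -0.9], [0.4, -1.1], [0.2, -0.2], [-1.0, 0.2], [-0.6, -1.0], [0.9, -0.4], [-0.8, 0.6], [-1.3, 0.1]]
mid [[ 615.8 -190.8   88. ]]
```

>>> jog_arm:
  moves:
    - [[0,0,0],-7.5]
    - [[0,0,0],-7.5]
    - [[0,0,0],-7.4]
    - [[-0.0195,-0.0362,0.001],0]
    - [[-0.0195,-0.0362,0.001],0]
    - [[-0.0195,-0.0362,0.001],0]
    - [[-0.0195,-0.0362,0.001],0]
    - [[-0.0195,-0.0362,0.001],0]
    - [[-0.0195,-0.0362,0.001],0]
    - [[-0.0195,-0.0362,0.001],0]
  hand: -0.52
  grip_force: 25

```text
clock: 1.1
tool_pos: [396.5, 295.9, 215.3]
eef_rot: [-180.0, -0.0, 176.0]
wrist_force: [0.5, 0.4, -0.3]
opening: 0.756
gripper_force: 0.0
```

>>> jog_arm:
  moves:
    - [[-0.0195,-0.0362,0.001],0]
    - [[-0.0195,-0.0362,0.001],0]
    - [[-0.0195,-0.0362,0.001],0]
    - [[-0.0195,-0.0362,0.001],0]
    - [[-0.0195,-0.0362,0.001],0]
    - [[-0.0195,-0.0362,0.001],0]
    - [[-0.0195,-0.0362,0.001],0]
    - [[-0.0195,-0.0362,0.001],0]
    - [[-0.0195,-0.0362,0.001],0]
    - [[-0.0195,-0.0362,0.001],0]

```text
clock: 2.1
tool_pos: [565.8, -78.8, 205.1]
eef_rot: [180.0, -0.0, 176.0]
wrist_force: [0.8, -0.0, 1.0]
opening: 0.757
gripper_force: 0.0
```

>>> jog_arm:
  moves:
    - [[-0.0195,-0.0362,0.001],0]
    - [[-0.0195,-0.0362,0.001],0]
    - [[-0.0195,-0.0362,0.001],0]
    - [[0,0,0],0]
    - [[0,0,0],0]
    - [[0,0,0],0]

```text
clock: 2.7
tool_pos: [615.4, -188.4, 201.9]
eef_rot: [179.9, -0.1, 176.0]
wrist_force: [-0.1, 0.3, 0.0]
opening: 0.76
gripper_force: 0.0
```

```bash
cat >> h.py <<'E'
def wrist(r):
    s=r.sense(); c=r.capture("wrist")
    W=np.eye(4);W[:3,:3]=R.from_euler("xyz",s["eef_rot"],degrees=True).as_matrix();W[:3,3]=s["tool_pos"]
    M=W@np.array(c["tool_from_camera"]); return s,c,M
E
python3 - <<'E'
from h import *
from bench import r
import cv2
s,c,M=wrist(r)
print(s["tool_pos"],s["eef_rot"],{k:v for k,v in c.items() if k!="pixels"})
S=np.array([(180,25,30),(180,-25,30),(0,-25,30),(0,25,30)],float)
T=R.from_euler("y",-30,degrees=True).as_matrix()
q=proj(c,S@T.T@rz(-3.9).T+[545.5,-186,30],M[:3,3],M[:3,:3]);print(q.round(1))
im=cv2.resize(c["pixels"][:,:,::-1],(800,600),interpolation=cv2.INTER_CUBIC)
for a in q: cv2.drawMarker(im,tuple(int(v*1.5625) for v in a),(0,0,255),0,12,1)
cv2.imwrite("pics/w1.png",im)
E
```

```text
[ 615.42062634 -188.39894957  201.94875131] [ 1.79923089e+02 -1.17736130e-01  1.76024253e+02] {'fx': 310.67589820938576, 'fy': 310.67589820938576, 'cx': 259.8621063383316, 'cy': 192.86841216815648, 'tool_from_camera': array([[ 1.25248459e-03,  9.62658054e-01,  2.70717384e-01,
         7.36031882e+01],
       [ 9.99999139e-01, -1.09949986e-03, -7.16766371e-04,
         5.24678173e-01],
       [-3.92347194e-04,  2.70718048e-01, -9.62658602e-01,
        -1.61756512e+02],
       [ 0.00000000e+00,  0.00000000e+00,  0.00000000e+00,
         1.00000000e+00]])}
[[287.2 293.3]
 [224.7 293.3]
 [229.9  93.4]
 [282.8  93.4]]
```

View pics/w1.png

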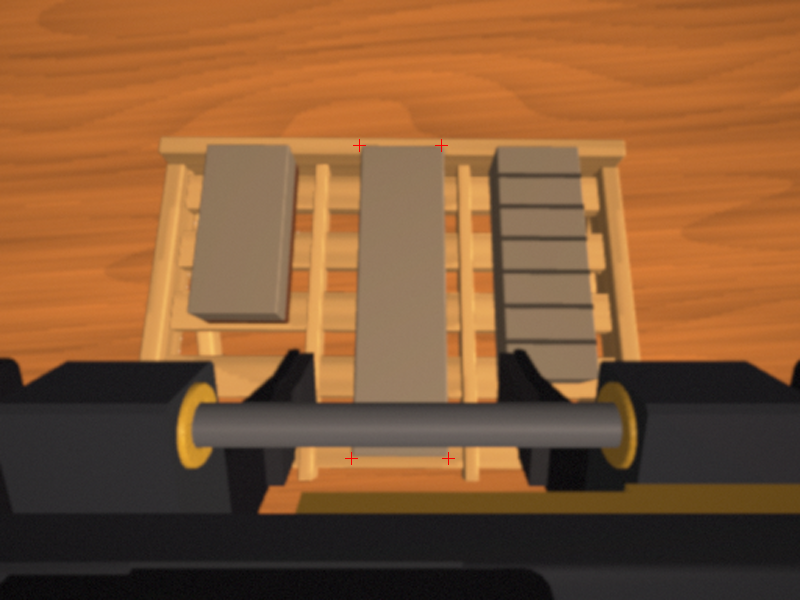

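The stone sits between the open fingers and within about 1 mm of the prediction (corners at (362,147) and (442,148) against (359,145) and (441,145)). I'll descend with a small correction.

>>> jog_arm:
  moves:
    - [[-0.001,-0.001,0.02],0]
    - [[0,0,0.02],0]
    - [[0,0,0.02],0]
    - [[0,0,0.02],0]
    - [[0,0,0.015],0]
    - [[0,0,0.007],0]
    - [[0,0,0.005],0]
    - [[0,0,0.003],0]
    - [[0,0,0.002],0]
    - [[0,0,0],0]

```text
clock: 3.75
tool_pos: [617.6, -190.8, 90.9]
eef_rot: [-180.0, 0.0, 176.0]
wrist_force: [0.8, -1.1, 0.5]
opening: 0.758
gripper_force: 0.0
```

>>> jog_arm:
  moves:
    - [[0,0,0.001],0]
    - [[0,0,0],0]
    - [[0,0,0],0]

```text
clock: 4.05
tool_pos: [617.4, -190.8, 89.8]
eef_rot: [-180.0, 0.0, 176.0]
wrist_force: [-0.2, -0.0, -0.3]
opening: 0.761
gripper_force: 0.0
```

>>> jog_arm:
  moves:
    - [[0,0,0.001],0]
    - [[0,0,0],0]
    - [[0,0,0],0]
    - [[0,0,0],0]
    - [[0,0,0],0]
    - [[0,0,0],0]
    - [[0,0,0],0]
    - [[0,0,0],0]
  hand: 1
  grip_force: 30

```text
clock: 4.85
tool_pos: [617.4, -191.0, 88.6]
eef_rot: [-180.0, 0.0, 176.0]
wrist_force: [-0.2, -1.4, -1.0]
opening: 0.573
gripper_force: 30.0
```

>>> jog_arm:
  moves:
    - [[0,0,-0.003],0]
    - [[0,0,-0.005],0]
    - [[0,0,-0.007],0]
    - [[0,0,-0.01],0]
    - [[0,0,-0.015],0]
    - [[0,0,-0.02],0]
    - [[0,0,-0.02],0]
    - [[0,0,-0.02],0]
    - [[0,0,-0.015],0]
    - [[0,0,0],0]

```text
clock: 5.85
tool_pos: [619.2, -191.5, 207.7]
eef_rot: [-179.8, 0.4, 176.0]
wrist_force: [0.7, -0.0, -4.2]
opening: 0.572
gripper_force: 30.0
```

```bash
python3 - <<'E'
from bench import r
import cv2
from h import *
s,c,M=wrist(r); print(s["tool_pos"],s["wrist_force"],s["ft_torque"],s["opening"])
d=r.capture("side")
a=cv2.resize(c["pixels"],(400,300));b=cv2.resize(d["pixels"][120:384,160:512],(400,300))
cv2.imwrite("pics/lift.png",cv2.resize(np.hstack([a,b])[:,:,::-1],(800,300)))
E
```

```text
[ 619.20553945 -191.5291927   207.67939884] [ 0.70855404 -0.02332687 -4.16429062] [-0.02497776 -0.0880251  -0.02158811] 0.5720173569454433
```

View pics/lift.png

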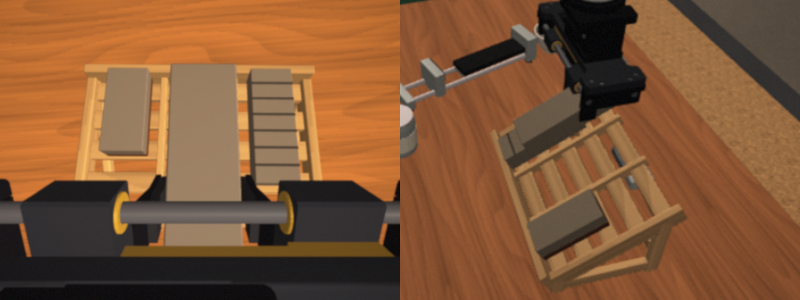

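```bash
python3 - <<'E'
from bench import r
from h import *
s,c,M=wrist(r)
# pivot in world: grip centre about TCP +8 up; in rack the pivot's stone coords
T=R.from_euler("y",-30,degrees=True).as_matrix()
low=np.array([546.3,-185,30]); P0=np.array([617.4,-190,97.])
pv=T.T@(rz(-4).T@(P0-low)); print("pivot in stone",pv.round(1))
S=np.array([(0,-25,30),(0,25,30),(60,-25,30),(60,25,30)],float)
for th in(30,26,22,18,14,10):
    Tt=R.from_euler("y",-th,degrees=True).as_matrix()
    q=proj(c,(S-[pv[0],0,pv[2]])@Tt.T@rz(-4).T+s["tool_pos"]+[0,0,8.4],M[:3,3],M[:3,:3]);print(th,q.round(0).tolist())
g=c["pixels"].astype(int)
print("col profile @u=263:",[(v,g[v,263].tolist()) for v in range(70,100,2)])
for v in(95,150): print(v,[(u,g[v,u].tolist()[0]) for u in list(range(205,235,2))+list(range(295,325,2))])
E
```

```text
pivot in stone [95.2 -0.  22.4]
30 [[217.0, 83.0], [301.0, 83.0], [213.0, 181.0], [305.0, 181.0]]
26 [[215.0, 77.0], [303.0, 78.0], [212.0, 180.0], [305.0, 180.0]]
22 [[213.0, 72.0], [304.0, 72.0], [211.0, 180.0], [306.0, 181.0]]
18 [[211.0, 67.0], [306.0, 67.0], [210.0, 181.0], [307.0, 181.0]]
14 [[209.0, 63.0], [308.0, 63.0], [210.0, 182.0], [308.0, 182.0]]
10 [[207.0, 59.0], [310.0, 59.0], [209.0, 183.0], [308.0, 183.0]]
col profile @u=263: [(70, [206, 118, 55]), (72, [207, 119, 52]), (74, [212, 122, 55]), (76, [208, 120, 54]), (78, [204, 116, 52]), (80, [193, 114, 55]), (82, [151, 117, 85]), (84, [152, 126, 96]), (86, [151, 124, 95]), (88, [151, 124, 96]), (90, [152, 124, 95]), (92, [154, 127, 97]), (94, [153, 125, 97]), (96, [153, 125, 97]), (98, [154, 126, 99])]
95 [(205, 196), (207, 195), (209, 195), (211, 197), (213, 196), (215, 195), (217, 168), (219, 135), (221, 151), (223, 151), (225, 151), (227, 152), (229, 151), (231, 150), (233, 151), (295, 153), (297, 153), (299, 153), (301, 168), (303, 209), (305, 219), (307, 219), (309, 219), (311, 219), (313, 220), (315, 219), (317, 210), (319, 127), (321, 135), (323, 151)]
150 [(205, 234), (207, 237), (209, 245), (211, 227), (213, 214), (215, 175), (217, 140), (219, 154), (221, 156), (223, 156), (225, 156), (227, 156), (229, 156), (231, 155), (233, 157), (295, 155), (297, 155), (299, 155), (301, 155), (303, 171), (305, 214), (307, 226), (309, 227), (311, 226), (313, 226), (315, 217), (317, 106), (319, 70), (321, 74), (323, 87)]
```

Lifted: the stone is held tilted at 30° (low edge at row 82, as predicted). Now I'll carry it over the holder and turn it so its low end faces the fixed jaw.

>>> jog_arm:
  moves:
    - [[0.0019,0.013,0],0]
    - [[0.0038,0.0259,0],0]
    - [[0.0038,0.0259,0],0]
    - [[0.0038,0.0259,0],0]
    - [[0.0038,0.0259,0],0]
    - [[0.0038,0.0259,0],0]
    - [[0.0038,0.0259,0],0]
    - [[0.0038,0.0259,0],0]
    - [[0.0038,0.0259,0],0]
    - [[0.0038,0.0259,0],0]

```text
clock: 7.0
tool_pos: [597.1, 59.4, 202.5]
eef_rot: [180.0, -0.2, 176.0]
wrist_force: [0.1, -1.1, -3.3]
opening: 0.574
gripper_force: 30.0
```

>>> jog_arm:
  moves:
    - [[0.0038,0.0259,0],0]
    - [[0.0038,0.0259,0],0]
    - [[0.0038,0.0259,0],0]
    - [[0.0038,0.0259,0],0]
    - [[0.0019,0.013,0],0]
    - [[0,0,0],2]
    - [[0,0,0],4]
    - [[0,0,0],6]
    - [[0,0,0],6]
    - [[0,0,0],6]

```text
clock: 8.0
tool_pos: [588.8, 174.7, 202.8]
eef_rot: [-179.9, -0.1, 151.8]
wrist_force: [0.2, 0.6, -3.7]
opening: 0.57
gripper_force: 30.0
```

>>> jog_arm:
  moves:
    - [[0,0,0],6]
    - [[0,0,0],6]
    - [[0,0,0],6]
    - [[0,0,0],6]
    - [[0,0,0],6]
    - [[0,0,0],6]
    - [[0,0,0],6]
    - [[0,0,0],6]
    - [[0,0,0],6]
    - [[0,0,0],6]

```text
clock: 9.0
tool_pos: [588.8, 174.6, 202.8]
eef_rot: [-179.9, 0.0, 91.7]
wrist_force: [0.1, 0.1, -4.3]
opening: 0.571
gripper_force: 30.0
```

>>> jog_arm:
  moves:
    - [[0,0,0],6]
    - [[0,0,0],6]
    - [[0,0,0],6]
    - [[0,0,0],6]
    - [[0,0,0],6]
    - [[0,0,0],6]
    - [[0,0,0],6]
    - [[0,0,0],6]
    - [[0,0,0],6]
    - [[0,0,0],6]

```text
clock: 10.0
tool_pos: [588.8, 174.6, 202.8]
eef_rot: [-180.0, 0.1, 31.7]
wrist_force: [-0.7, 0.1, -3.8]
opening: 0.574
gripper_force: 30.0
```

>>> jog_arm:
  moves:
    - [[0,0,0],6]
    - [[0,0,0],4.6]
    - [[0,0,0],3]
    - [[0,0,0],2]
    - [[0,0,0],0]
    - [[0,0,0],0]
    - [[0,0,0],0]

```text
clock: 10.7
tool_pos: [589.3, 174.7, 203.3]
eef_rot: [-180.0, 0.0, 16.4]
wrist_force: [-0.3, -0.2, -3.3]
opening: 0.575
gripper_force: 30.0
```

>>> jog_arm:
  moves:
    - [[0,0,0.01],0]
    - [[0,0,0.015],0]
    - [[0,0,0.015],0]
    - [[0,0,0.015],0]
    - [[0,0,0.005],0]
    - [[0,0,0],0]
    - [[0,0,0],0]

```text
clock: 11.4
tool_pos: [590.0, 174.9, 143.8]
eef_rot: [180.0, -0.0, 16.4]
wrist_force: [0.2, 0.0, -3.0]
opening: 0.569
gripper_force: 30.0
```

```bash
python3 - <<'E'
from bench import r
from h import *
import cv2
s,c,M=wrist(r); print(s["tool_pos"],s["eef_rot"])
J=np.array([(149,32,62),(149,-32,62),(125,-32,62),(125,32,62)],float)@rz(16.4).T+[556.6,163.7,0]
q=proj(c,J,M[:3,3],M[:3,:3]); print(q.round(1).tolist())
Tt=R.from_euler("y",-30,degrees=True).as_matrix()
S=np.array([(0,-25,30),(0,25,30),(0,-25,0),(0,25,0)],float)
p=proj(c,(S-[95.2,0,22.4])@Tt.T@rz(196.4).T+s["tool_pos"]+[0,0,8.4],M[:3,3],M[:3,:3]); print(p.round(1).tolist())
im=c["pixels"][:,:,::-1]; u0,v0=130,0
im=cv2.resize(im[0:195,u0:u0+260],None,fx=3,fy=3,interpolation=cv2.INTER_CUBIC)
for a in q: cv2.drawMarker(im,tuple(int(v) for v in (a-[u0,v0]+.5)*3),(0,0,255),0,12,1)
for a in p: cv2.drawMarker(im,tuple(int(v) for v in (a-[u0,v0]+.5)*3),(0,255,0),0,12,1)
cv2.imwrite("pics/w2.png",im)
E
```

```text
[589.99681693 174.87328923 143.83340944] [ 1.79991609e+02 -4.59256143e-02  1.64035674e+01]
[[217.9, 49.3], [306.7, 49.4], [305.3, 84.6], [219.0, 84.5]]
[[218.4, 85.3], [302.8, 85.4], [224.0, 110.8], [296.9, 110.9]]
```

View pics/w2.png

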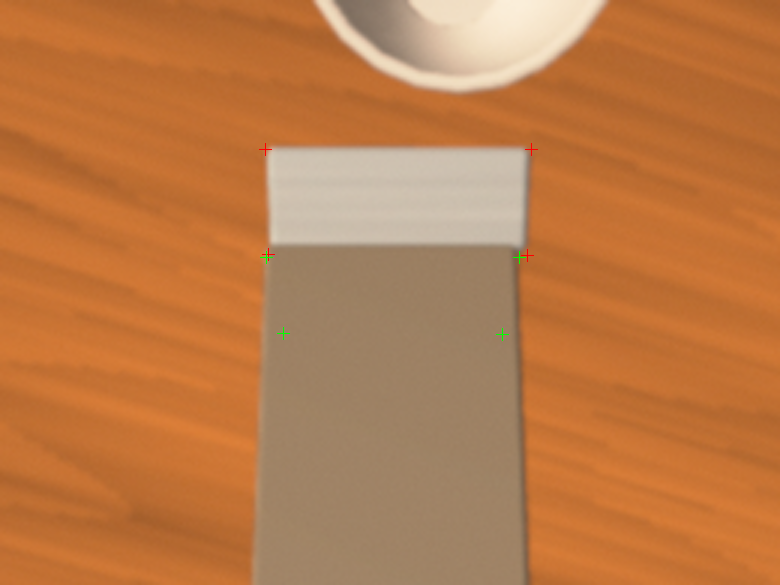

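The fixed jaw appears at columns 268–529 and the stone's low edge at 268–516 and row 245. That calls for a 1.6 mm sideways shift, and the stone has about 2 mm clearance to the jaw.

>>> jog_arm:
  moves:
    - [[-0.0005,0.0008,0.007],0]
    - [[-0.0005,0.0008,0.008],0]
    - [[0,0,0.008],0]
    - [[0,0,0.007],0]
    - [[0,0,0.006],0]
    - [[0,0,0.004],0]
    - [[0,0,0.002],0]
    - [[0,0,0],0]
    - [[0,0,0],0]

```text
clock: 12.35
tool_pos: [589.3, 173.1, 101.7]
eef_rot: [180.0, -0.0, 16.4]
wrist_force: [0.2, -0.7, -4.0]
opening: 0.572
gripper_force: 30.0
```

>>> jog_arm:
  moves:
    - [[0,0,0.001],0]
    - [[0,0,0.001],0]
    - [[0,0,0.001],0]
    - [[0,0,0],0]

```text
clock: 12.75
tool_pos: [589.1, 173.0, 98.5]
eef_rot: [180.0, -0.0, 16.4]
wrist_force: [0.4, -0.1, -3.4]
opening: 0.574
gripper_force: 30.0
```

>>> jog_arm:
  moves:
    - [[0,0,0.001],0]
    - [[0,0,0.001],0]
    - [[0,0,0.001],0]
    - [[0,0,0],0]

```text
clock: 13.15
tool_pos: [588.5, 172.9, 96.0]
eef_rot: [180.0, 0.0, 16.4]
wrist_force: [-3.6, -0.9, 4.2]
opening: 0.571
gripper_force: 30.0
```

>>> jog_arm:
  moves:
    - [[-0.0022,0,0.0026],0]
    - [[-0.0022,0,0.0027],0]
    - [[0,0,0],0]
  grip_force: 20

```text
clock: 13.45
tool_pos: [584.7, 171.7, 89.4]
eef_rot: [-180.0, 0.0, 16.4]
wrist_force: [-1.7, -1.1, -0.3]
opening: 0.574
gripper_force: 20.0
```

>>> jog_arm:
  moves:
    - [[-0.002,0,0.0028],0]
    - [[-0.0019,0,0.0028],0]
    - [[0,0,0],0]

```text
clock: 13.75
tool_pos: [581.2, 170.6, 84.0]
eef_rot: [-180.0, -0.0, 16.4]
wrist_force: [0.3, -0.0, -2.1]
opening: 0.577
gripper_force: 20.0
```

>>> jog_arm:
  moves:
    - [[-0.0016,0,0.0027],0]
    - [[-0.0015,0,0.0027],0]
    - [[-0.0015,0,0.0027],0]
    - [[-0.0014,0,0.0026],0]
    - [[0,0,0],0]
    - [[0,0,0],0]

```text
clock: 14.35
tool_pos: [575.3, 168.9, 73.7]
eef_rot: [-180.0, 0.0, 16.4]
wrist_force: [0.2, 0.3, -3.4]
opening: 0.571
gripper_force: 20.0
```

```bash
python3 - <<'E'
from bench import r
from h import *
import cv2
s,c,M=wrist(r); print(s["tool_pos"],s["wrist_force"])
S=np.array([(0,-25,30),(0,25,30),(60,-25,30),(60,25,30)],float)
for th in (30,20,16,12,8):
    Tt=R.from_euler("y",-th,degrees=True).as_matrix()
    p=proj(c,(S-[95.2,0,22.4])@Tt.T@rz(196.4).T+s["tool_pos"]+[0,0,8.4],M[:3,3],M[:3,:3]); print(th,p.round(1).tolist())
g=c["pixels"]
for v in range(20,110,2): print(v,g[v,259].tolist(),end=' ')
print()
for v in(95,):print([(u,int(g[v,u,0]))for u in list(range(196,226,2))+list(range(296,326,2))])
np.save("w3.npy",g)
E
```

```text
[575.25957816 168.91031847  73.72787331] [ 0.19315906  0.25180203 -3.40326233]
30 [[218.3, 85.2], [302.8, 85.3], [214.6, 182.6], [306.4, 182.7]]
20 [[214.2, 72.0], [307.0, 72.1], [212.8, 182.8], [308.2, 182.9]]
16 [[212.3, 67.5], [309.0, 67.6], [212.1, 183.5], [308.9, 183.6]]
12 [[210.3, 63.6], [311.1, 63.7], [211.4, 184.5], [309.7, 184.6]]
8 [[208.1, 60.3], [313.4, 60.4], [210.6, 185.9], [310.5, 186.0]]
20 [202, 188, 171] 22 [203, 189, 172] 24 [202, 189, 172] 26 [201, 188, 171] 28 [199, 185, 169] 30 [200, 187, 170] 32 [201, 189, 173] 34 [202, 190, 173] 36 [201, 189, 171] 38 [178, 168, 153] 40 [135, 127, 115] 42 [96, 88, 81] 44 [86, 80, 73] 46 [85, 80, 72] 48 [83, 77, 70] 50 [49, 45, 41] 52 [40, 35, 32] 54 [41, 38, 35] 56 [40, 38, 34] 58 [69, 58, 49] 60 [146, 121, 94] 62 [159, 131, 104] 64 [160, 132, 103] 66 [160, 133, 104] 68 [159, 132, 103] 70 [159, 131, 102] 72 [159, 132, 102] 74 [161, 132, 104] 76 [161, 133, 105] 78 [160, 133, 103] 80 [162, 133, 104] 82 [161, 132, 103] 84 [161, 132, 103] 86 [163, 134, 105] 88 [161, 132, 104] 90 [160, 133, 102] 92 [162, 133, 104] 94 [161, 133, 104] 96 [162, 134, 104] 98 [162, 134, 104] 100 [161, 133, 104] 102 [162, 134, 105] 104 [162, 133, 105] 106 [161, 132, 103] 108 [162, 133, 104] 
[(196, 207), (198, 205), (200, 202), (202, 203), (204, 201), (206, 199), (208, 199), (210, 185), (212, 170), (214, 161), (216, 161), (218, 162), (220, 162), (222, 162), (224, 160), (296, 160), (298, 161), (300, 162), (302, 162), (304, 160), (306, 157), (308, 131), (310, 180), (312, 206), (314, 207), (316, 205), (318, 205), (320, 205), (322, 203), (324, 204)]
```

>>> jog_arm:
  moves:
    - [[0,0,-0.002],0]
    - [[0.003,0,0],0]
    - [[0.003,0,0],0]
    - [[0,0,0.002],0]
    - [[-0.0011,0,0.0024],0]
    - [[-0.001,0,0.0024],0]
    - [[-0.0009,0,0.0024],0]
    - [[-0.0009,0,0.0024],0]
    - [[0,0,0],0]

```text
clock: 15.3
tool_pos: [577.1, 169.5, 64.1]
eef_rot: [-180.0, 0.0, 16.4]
wrist_force: [0.2, -0.6, -1.4]
opening: 0.574
gripper_force: 20.0
```

>>> jog_arm:
  moves:
    - [[-0.0008,0,0.0024],0]
    - [[-0.0007,0,0.0024],0]
    - [[0,0,0],0]

```text
clock: 15.6
tool_pos: [575.4, 169.0, 59.1]
eef_rot: [-180.0, 0.1, 16.4]
wrist_force: [-0.0, -0.9, -2.5]
opening: 0.571
gripper_force: 20.0
```

>>> jog_arm:
  moves:
    - [[-0.0005,0,0.0015],0]
    - [[-0.0003,0,0.001],0]
    - [[0,0,0],0]

```text
clock: 15.9
tool_pos: [574.8, 168.8, 56.8]
eef_rot: [-180.0, 0.0, 16.4]
wrist_force: [0.1, 0.6, -1.7]
opening: 0.576
gripper_force: 20.0
```

>>> jog_arm:
  moves:
    - [[-0.0002,0,0.0008],0]
    - [[-0.0001,0,0.0008],0]
    - [[0,0,0],0]

```text
clock: 16.2
tool_pos: [574.4, 168.8, 55.3]
eef_rot: [-180.0, 0.1, 16.4]
wrist_force: [-0.8, -0.7, -0.7]
opening: 0.573
gripper_force: 20.0
```

>>> jog_arm:
  moves:
    - [[0,0,0.0008],0]
    - [[0,0,0],0]

```text
clock: 16.4
tool_pos: [574.5, 168.8, 54.5]
eef_rot: [-180.0, 0.1, 16.4]
wrist_force: [-3.1, -0.6, -0.7]
opening: 0.569
gripper_force: 20.0
```

>>> jog_arm:
  moves:
    - [[0,0,0.0005],0]
    - [[0,0,0],0]

```text
clock: 16.6
tool_pos: [574.6, 168.8, 54.1]
eef_rot: [-180.0, 0.0, 16.4]
wrist_force: [-1.5, -1.3, -1.6]
opening: 0.571
gripper_force: 20.0
```

>>> jog_arm:
  moves:
    - [[0,0,0.0007],0]
    - [[0,0,0],0]

```text
clock: 16.8
tool_pos: [574.8, 168.8, 53.4]
eef_rot: [-180.0, 0.0, 16.4]
wrist_force: [-1.0, -0.4, -1.7]
opening: 0.572
gripper_force: 20.0
```

>>> jog_arm:
  moves:
    - [[0,0,0.0007],0]
    - [[0,0,0],0]

```text
clock: 17.0
tool_pos: [574.9, 168.8, 52.7]
eef_rot: [-180.0, -0.0, 16.4]
wrist_force: [-1.9, -0.1, -1.2]
opening: 0.572
gripper_force: 20.0
```

```bash
cat > tilt.py <<'E'
from bench import r
from h import *
s,c,M=wrist(r); print(s["tool_pos"].round(1),s["wrist_force"].round(1))
g=c["pixels"].astype(int)
col=g[20:120,255:264].mean((1,2)); d=np.diff(col); print("edges",[(i+20.5,round(x)) for i,x in enumerate(d) if abs(x)>14])
for v in(75,130): 
    row=g[v-2:v+3].mean((0,2)); d=np.diff(row); print(v,[(i+.5,round(x)) for i,x in enumerate(d) if abs(x)>12 and 180<i<340])
S=np.array([(0,-25,30),(0,25,30),(60,-25,30),(60,25,30)],float)
for th in (6,4,2,0,-2):
    Tt=R.from_euler("y",-th,degrees=True).as_matrix()
    p=proj(c,(S-[97.5,0,22.4])@Tt.T@rz(196.4).T+s["tool_pos"]+[0,0,8.4],M[:3,3],M[:3,:3]); print(th,p.round(1).tolist())
J=np.array([(149,32,62),(125,-32,62),(125,-32,40)],float)@rz(16.4).T+[556.6,163.7,0]
print(proj(c,J,M[:3,3],M[:3,:3]).round(1).tolist())
E
python3 tilt.py
```

```text
[574.9 168.8  52.7] [-1.9 -0.1 -1.2]
edges [(27.5, -16), (28.5, -16), (29.5, -18), (30.5, -18), (41.5, -17), (47.5, 24), (48.5, 35), (49.5, 21)]
75 [(314.5, -18)]
130 [(311.5, -16), (312.5, -13)]
6 [[206.8, 53.7], [314.7, 53.9], [210.1, 182.1], [311.0, 182.3]]
4 [[205.6, 52.4], [316.0, 52.6], [209.7, 183.1], [311.4, 183.2]]
2 [[204.3, 51.4], [317.3, 51.5], [209.3, 184.1], [311.8, 184.3]]
0 [[202.9, 50.6], [318.7, 50.7], [208.9, 185.3], [312.2, 185.4]]
-2 [[201.5, 50.0], [320.1, 50.2], [208.5, 186.5], [312.6, 186.7]]
[[185.0, -30.0], [332.2, 32.6], [322.6, 42.3]]
```

>>> jog_arm:
  moves:
    - [[0,0,0.0007],0]
    - [[0,0,0],0]

```text
clock: 17.25
tool_pos: [574.9, 168.9, 52.6]
eef_rot: [180.0, -0.0, 16.4]
wrist_force: [-3.3, -1.0, 3.7]
opening: 0.573
gripper_force: 20.0
```

>>> jog_arm:
  moves:
    - [[0,0,0.0007],0]
    - [[0,0,0],0]

```text
clock: 17.45
tool_pos: [574.9, 168.9, 52.6]
eef_rot: [180.0, -0.0, 16.4]
wrist_force: [-3.5, -0.9, 8.5]
opening: 0.577
gripper_force: 20.0
```

>>> jog_arm:
  moves:
    - [[0,0,0.0007],0]
    - [[0,0,0],0]

```text
clock: 17.65
tool_pos: [575.0, 168.9, 52.6]
eef_rot: [180.0, -0.0, 16.4]
wrist_force: [-5.2, -1.5, 12.3]
opening: 0.576
gripper_force: 20.0
```

The stone has bottomed flat: height holds at 52.6 while the force climbs. I'll unload, release and raise.

>>> jog_arm:
  moves:
    - [[0,0,-0.0015],0]
    - [[0,0,0],0]

```text
clock: 17.85
tool_pos: [575.2, 168.9, 52.6]
eef_rot: [180.0, -0.1, 16.4]
wrist_force: [-2.0, -0.3, 4.4]
opening: 0.572
gripper_force: 20.0
```

>>> jog_arm:
  moves:
    - [[0,0,0],0]
    - [[0,0,0],0]
    - [[0,0,0],0]
    - [[0,0,0],0]
    - [[0,0,0],0]
  hand: -0.6

```text
clock: 18.35
tool_pos: [574.9, 168.8, 52.0]
eef_rot: [-180.0, 0.0, 16.4]
wrist_force: [-0.6, -0.1, 0.6]
opening: 0.79
gripper_force: 0.0
```

>>> jog_arm:
  moves:
    - [[0,0,-0.005],0]
    - [[0,0,-0.015],0]
    - [[0,0,-0.03],0]
    - [[0,0,-0.03],0]
    - [[0,0,-0.03],0]
    - [[0,0,-0.03],0]
    - [[0,0,-0.01],0]
    - [[0,0,0],0]
    - [[0,0,0],0]

```text
clock: 19.25
tool_pos: [574.0, 168.7, 201.5]
eef_rot: [-180.0, 0.1, 16.4]
wrist_force: [-0.2, 0.1, 0.4]
opening: 0.805
gripper_force: 0.0
```

```bash
python3 - <<'E'
from bench import r
from h import *
import cv2
s,c,M=wrist(r); print(s["tool_pos"],s["eef_rot"],s["wrist_force"])
d=r.capture("side"); t=r.capture("top")
k=lambda a,f:cv2.resize(a,None,fx=f,fy=f,interpolation=cv2.INTER_CUBIC)
W=k(c["pixels"][:,56:456],1.0) # 384x400
Sd=k(d["pixels"][120:240,130:330],2)  # 240x400
Tp=k(t["pixels"][135:275,150:250],2) # 280x200
out=np.zeros((600,800,3),np.uint8)
out[:384,:400]=W; out[:240,400:800]=Sd; out[250:530,400:600]=Tp
cv2.imwrite("pics/placed.png",out[:,:,::-1])
E
```

```text
[574.02466442 168.71926874 201.46631718] [-1.79983285e+02  8.83527728e-02  1.63947820e+01] [-0.16306388  0.07208332  0.41028215]
```

View pics/placed.png

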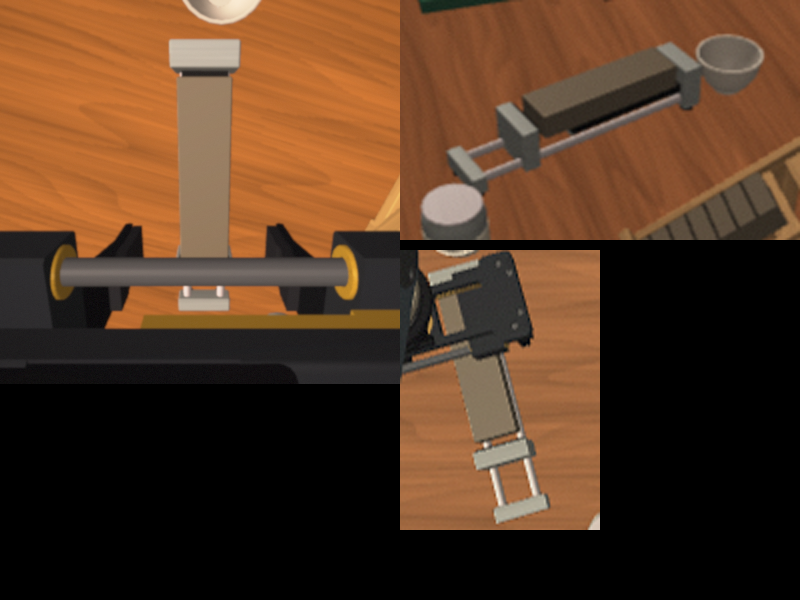

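The stone lies flat and straight on the bed between the jaws, with small gaps at both ends. Next I'll close the fingers and go behind the sliding jaw.

>>> jog_arm:
  moves:
    - [[-0.016,0,0],0]
    - [[-0.03,0,0],0]
    - [[-0.035,0,0],0]
    - [[-0.03,0,0],0]
    - [[-0.02,0,0],0]
    - [[0,0,0.03],0]
    - [[0,0,0.03],0]
    - [[0,0,0.03],0]
    - [[0,0,0],0]
    - [[0,0,0],0]
  hand: 1
  grip_force: 20

```text
clock: 20.4
tool_pos: [448.6, 131.8, 111.5]
eef_rot: [-180.0, 0.2, 16.4]
wrist_force: [-0.8, 0.3, -0.6]
opening: 0.026
gripper_force: 0.0
```

>>> jog_arm:
  moves:
    - [[0,0,0.02],0]
    - [[0,0,0.02],0]
    - [[0,0,0.015],0]
    - [[0,0,0.008],0]
    - [[0,0,0],0]
    - [[0,0,0],0]

```text
clock: 21.0
tool_pos: [450.0, 131.9, 50.0]
eef_rot: [180.0, -0.1, 16.4]
wrist_force: [-0.4, -0.3, -0.7]
opening: 0.005
gripper_force: 0.0
```

>>> jog_arm:
  moves:
    - [[0.002,0,0.003],0]
    - [[0.002,0,0],0]
    - [[0.002,0,0],0]
    - [[0.002,0,0],0]
    - [[0.002,0,0],0]
    - [[0,0,0],0]

```text
clock: 21.6
tool_pos: [458.1, 134.6, 46.1]
eef_rot: [-180.0, 0.1, 16.4]
wrist_force: [-2.8, -0.5, 2.0]
opening: 0.005
gripper_force: 1.1
```

>>> jog_arm:
  moves:
    - [[0.0015,0,0],0]
    - [[0.0015,0,0],0]
    - [[0.0015,0,0],0]
    - [[0.0015,0,0],0]
    - [[0,0,0],0]

```text
clock: 22.1
tool_pos: [464.6, 136.5, 46.0]
eef_rot: [-180.0, 0.0, 16.4]
wrist_force: [-2.4, -0.2, -0.1]
opening: 0.007
gripper_force: 1.1
```

>>> jog_arm:
  moves:
    - [[0.0015,0,0],0]
    - [[0.0015,0,0],0]
    - [[0.0015,0,0],0]
    - [[0,0,0],0]

```text
clock: 22.5
tool_pos: [467.5, 137.4, 46.0]
eef_rot: [-180.0, 0.2, 16.4]
wrist_force: [-4.0, -1.9, 1.8]
opening: 0.002
gripper_force: 2.6
```

>>> jog_arm:
  moves:
    - [[0.0015,0,0],0]
    - [[0.0015,0,0],0]
    - [[0.001,0,0],0]
    - [[0,0,0],0]

```text
clock: 22.9
tool_pos: [472.1, 138.7, 46.0]
eef_rot: [-180.0, 0.1, 16.4]
wrist_force: [-3.6, -0.6, 2.4]
opening: 0.007
gripper_force: 2.3
```

>>> jog_arm:
  moves:
    - [[0.001,0,0],0]
    - [[0.001,0,0],0]
    - [[0,0,0],0]

```text
clock: 23.2
tool_pos: [472.3, 138.8, 46.0]
eef_rot: [-180.0, 0.3, 16.4]
wrist_force: [-7.3, -4.2, 4.6]
opening: 0.007
gripper_force: 3.9
```

>>> jog_arm:
  moves:
    - [[0.001,0,0],0]
    - [[0.001,0,0],0]
    - [[0,0,0],0]

```text
clock: 23.5
tool_pos: [472.3, 138.9, 46.0]
eef_rot: [-180.0, 0.5, 16.5]
wrist_force: [-9.5, -4.6, 7.5]
opening: 0.006
gripper_force: 5.4
```

>>> jog_arm:
  moves:
    - [[0.001,0,0],0]
    - [[0.001,0,0],0]
    - [[0,0,0],0]

```text
clock: 23.8
tool_pos: [472.2, 139.0, 45.8]
eef_rot: [-179.9, 0.8, 16.5]
wrist_force: [-11.9, -7.8, 9.2]
opening: 0.003
gripper_force: 6.8
```

>>> jog_arm:
  moves:
    - [[0.001,0,0],0]
    - [[0.001,0,0],0]
    - [[0,0,0],0]

```text
clock: 24.1
tool_pos: [472.2, 139.2, 45.7]
eef_rot: [-179.9, 1.0, 16.5]
wrist_force: [-14.1, -9.3, 12.2]
opening: 0.005
gripper_force: 8.3
```

The jaw has hit a hard stop (17 N with no motion), so the stone is clamped. I'll back off.

>>> jog_arm:
  moves:
    - [[-0.003,0,0],0]
    - [[-0.003,0,0],0]
    - [[-0.004,0,0],0]
    - [[-0.005,0,0],0]
    - [[-0.005,0,0],0]
    - [[0,0,0],0]
    - [[0,0,-0.02],0]
    - [[0,0,-0.04],0]
    - [[0,0,-0.04],0]
    - [[0,0,-0.02],0]

```text
clock: 25.1
tool_pos: [463.5, 135.6, 169.3]
eef_rot: [179.9, -0.4, 16.4]
wrist_force: [0.3, 0.8, 0.4]
opening: 0.006
gripper_force: 0.0
```

>>> jog_arm:
  moves:
    - [[0,0,-0.02],0]
    - [[0,0,0],0]
    - [[0,0,0],0]
    - [[0,0,0],0]

```text
clock: 25.5
tool_pos: [460.5, 135.3, 185.1]
eef_rot: [-180.0, 0.1, 16.4]
wrist_force: [-0.0, 0.1, -0.6]
opening: 0.007
gripper_force: 0.0
```

```bash
python3 - <<'E'
from bench import r
from h import *
s,c,M=wrist(r); print(s["tool_pos"].round(1),s["wrist_force"].round(1))
g=c["pixels"].astype(int)
# holder centre-line profile at bed+22..30 heights, x from -110..150
def samp(y,z,xs):
    P=np.array([(x,y,z) for x in xs],float)@rz(16.4).T+[556.6,163.7,0]
    q=proj(c,P,M[:3,3],M[:3,:3]).round().astype(int)
    return [(x,g[v,u].tolist()) if 0<=v<384 and 0<=u<512 else (x,None) for x,(u,v) in zip(xs,q)]
print(samp(0,70,range(-70,150,6) )); print("side y=28 z=62",samp(28.5,62,list(range(-90,-40,3))+list(range(110,155,3))))
# cross-sections of the stone top, both ends
for x in(-30,100):
    P=np.array([(x,y,70) for y in np.arange(-34,35,1.)])@rz(16.4).T+[556.6,163.7,0]
    q=proj(c,P,M[:3,3],M[:3,:3]).round().astype(int); print(x,[(int(y),int(g[v,u,0]-g[v,u,2])) for y,(u,v) in zip(np.arange(-34,35),q) if 0<=v<384 and 0<=u<512 and abs(y)>20])
E
```

```text
[460.5 135.3 185.1] [-0.   0.1 -0.6]
[(-70, [199, 188, 170]), (-64, [202, 188, 170]), (-58, [201, 188, 171]), (-52, [157, 129, 101]), (-46, [163, 133, 106]), (-40, [161, 133, 103]), (-34, [161, 133, 103]), (-28, [161, 134, 104]), (-22, [161, 134, 104]), (-16, [161, 133, 105]), (-10, [161, 134, 106]), (-4, [161, 133, 103]), (2, [161, 131, 104]), (8, [160, 131, 103]), (14, [160, 133, 103]), (20, [158, 131, 102]), (26, [158, 131, 101]), (32, [158, 131, 103]), (38, [158, 131, 103]), (44, [156, 127, 100]), (50, [155, 128, 101]), (56, None), (62, None), (68, None), (74, None), (80, None), (86, None), (92, None), (98, None), (104, None), (110, None), (116, None), (122, None), (128, None), (134, None), (140, None), (146, None)]
side y=28 z=62 [(-90, [209, 120, 54]), (-87, [197, 113, 52]), (-84, [205, 119, 55]), (-81, [202, 117, 53]), (-78, [197, 114, 52]), (-75, [176, 148, 127]), (-72, [204, 190, 172]), (-69, [205, 192, 173]), (-66, [203, 190, 171]), (-63, [204, 191, 173]), (-60, [204, 190, 173]), (-57, [176, 164, 148]), (-54, [146, 111, 86]), (-51, [199, 117, 58]), (-48, [195, 112, 52]), (-45, [193, 112, 52]), (-42, [218, 125, 59]), (110, None), (113, None), (116, None), (119, None), (122, None), (125, None), (128, None), (131, None), (134, None), (137, None), (140, None), (143, None), (146, None), (149, None), (152, None)]
-30 [(-34, 144), (-33, 143), (-32, 141), (-31, 139), (-30, 139), (-29, 139), (-28, 137), (-27, 136), (-26, 119), (-25, 86), (-24, 57), (-23, 56), (-22, 57), (-21, 58), (21, 57), (22, 57), (23, 58), (24, 81), (25, 112), (26, 140), (27, 149), (28, 149), (29, 150), (30, 150), (31, 149), (32, 151), (33, 152), (34, 152)]
100 []
```

The jaw face is at x ≈ −55 in the holder frame, which matches the clasped position of 45 mm travel. The stone is centred to within about 0.5 mm.

```bash
python3 -c "
from bench import r
print(r.close_job())"
```

```text
the job is handed in; nothing more can be done
None
```

The long stone lies flat and straight on the holder's bed, clamped between the jaws with no play, and the job is handed in at about 25.6 s; the arm went near none of the other items, though I did not re-check their positions afterwards.

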